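# Clamp a brake pad in the sloping dressing stand

### The arm

A 6-joint arm with a two-finger parallel gripper is mounted at the origin on the work surface. World frame = base frame: x ahead of the robot, y to its left, z up, the work surface at z = 0. Lengths are in m, angles in rad, forces in N, time in s.
With the tool pointing down it reaches from about 0.35 to 0.975 m from the base axis. Payload 7.1 kg.
Tool frame: the origin (TCP) lies at the very end of the fingers, on their centre line; the grasp point (between the pads) lies 19 mm behind it; z points along the fingers, y is the line along which they close (so a half turn about z gives the same grasp; the last joint's range is limited). The gripper opens to 88 mm and grips with 3 to 60 N. Pads are 20 mm wide; open, the fingers measure 115 mm over their backs; the gripper's body (75 mm by 178 mm) begins 61 mm behind the grasp point.
Start: joints at [1.23, 0.423, 1.63, -0, 1.089, -0.019], TCP at [0.198, 0.593, 0.223] pointing down, gripper open.
Joint ranges: [-3, 3], [-0.9, 2.11], [0.09, 2.58], [-1.31, 4.45], [0.11, 2.69], [-2.54, 2.54]. Speed limits (rad/s): [2.39, 2.39, 3.01, 3.14, 3.14, 3.14].

### API

Orientations are given as [roll, pitch, yaw] about the fixed x, y, z axes, in that order (R = Rz(yaw) Ry(pitch) Rx(roll)).
In Python, from rig import readout, viewer, finish_job gives the robot as it stands.
- The arm moves only by the shell command python3 -m handwheel 'ROWS'. ROWS is a JSON object of lists of equal length, an entry for each row: "gripper": the opening, from 0 (shut) to 1 (fully open); "linear": the shift along the world's x, y, z in mm, a list of three; "yaw": the turn about the world's z in rad. A call has exactly 8 rows; each row shifts and turns the commanded pose from where the row before left it; what a row does not reach is not made up. A row lasts 1/8 s, in which the tool goes at most 62.5 mm and 10.7 degrees, less where a joint would pass 70% of its speed; a pose out of reach is approached as far as the arm can. A call with a gripper value outside its range is refused whole. The fingers move at their own pace and stop on an object; the grip force is fixed at half the most. Time passes only in rows, so rows that do not move let the fingers close, or fill a call up. It gives the time, the measured TCP pose, the force, the opening and the grip force at its end, in the units of the state.
- readout.get_obs(): the state, without advancing time (a new reading comes with each control period).
- viewer.read_camera(name): name is "side" or "top"; returns the picture (384x512x3 uint8, blue, green, red); there is no depth.
- viewer.camera_model(name): a dict with "fx", "fy", "cx", "cy" (pixels), "R" (3x3) and "t" (3): a world point X has camera coordinates R X + t. Camera axes: x right, y down, z forward; pixel columns grow to the right and rows downward; lengths in m; the calibration is good to about 2 mm. A picture is of the moment at which its call begins. camera_model takes no time and is no camera call.
- finish_job(): hands the job in; it is judged then, once.
The state is a dict: "clock": time; "qpos": joint angles; "qd": joint speeds; "effort": joint torques, N m; "ee_pos": TCP position; "orientation": TCP orientation; "ft_force": force on the tool from outside, world axes, zero at the start; "torque": the same for the moment, N m; "grip_width": finger opening in m; "grasp_force": force on a finger pad.
Only numpy, scipy, OpenCV 4.12 (cv2) and the standard library are available. Lean on these libraries where they do the work, as an engineer would, in place of code of your own. Each camera call takes 0.05 s, during which the arm holds its last target. There are 200 camera calls.

### The job

Load the shorter of the two brake pads into the sloping stand, friction side up and lengthwise along the rail: push the sprung hold-down arm back with one end of the pad, slip that end beneath its claw, and bring the other end down inside the stop lip, so that the pad lies flat and centred across the rail with the arm bearing down on it. Be gentle with the arm when it reaches the end of its travel, then let go, and leave the longer pad and the other things on the bench where they are.

Things in the scene. Friction and masses are not known exactly. Their poses are not given: they have to be found in the camera images.
- pad_center (a point): Centre (half-way up) of the shorter brake pad, loose, 0.27 kg, lying friction side up: steel backing plate 100 x 46 x 5 mm below, dark friction block 66 x 46 x 10 mm mid-top: 15 mm thick in all, a bare ear 17 mm long, 5 mm thick at each end. x: along its length, y: across its 46 mm width (flat sides to grip, hand upright or leaning), z: up from the friction side. Both ends alike.
- longpad_center (a point): Centre (half-way up) of the longer brake pad, which stays where it is: 134 x 60 x 17 mm, same make, axes alike. The two pads may change places.
- bed: Rail of the fixed sloping stand. Origin: on its top surface, under the middle of a loaded pad, 95 mm above the bench. x: along the rail, up its 24 degree slope, away from the robot; z: square out of the surface, leaning to the robot; y: across. Surface x -52 to 50 mm, 30 mm wide: a pad overhangs 8 mm each side, with 35 mm free below the surface there for fingertips.
- lip (a point): Top of the stop lip at the rail's upper end, middle of the face that looks down the rail: bed x = 50, z = 12 mm. The lip is 46 mm wide and 12 mm high. A loaded pad lies flat with one end inside the lip and the other under the hold-down arm.
- claw (a point): Tip of the sprung hold-down arm, midway between its two prongs (7 mm wide, 19.5 mm either side of the rail's middle). At rest at bed x -35, z 10 mm. From the tip the prongs' bearing faces slope under, 41 degrees to the rail, to x -52, z -5: an ear slid down along the rail goes in under the tip and pushes the arm back and up. The arm rises at most 25 mm above the rail.
- holddown (a joint): Hold-down arm's angle, rad, hinged at bed x -83, z -30 mm. 0: at rest; grows as it is pushed back; about 0.11 with the pad seated; 0.145: hard end of travel, pad end 3 mm past its seat. Spring 0.38 N m at 0, plus 2.1 N m per rad; pushing a pad to the end takes 10 to 24 N along the rail, then rises steeply. Over 45 N between pad and arm is rough.
- bearing: Steel bearing ring, 52 mm across, 16 mm high, stays put; origin under its centre.
- jar: Glass jar, 56 mm across, 75 mm high, stays put; origin under its centre.
- filter: White oil filter can, 76 mm across, 95 mm high, stays put; origin under its centre.
- smallcarton: Cardboard carton 55 x 55 x 70 mm high, stays put; origin under its centre.
- carton: Cardboard carton 110 x 75 x 60 mm high, stays put; origin under its centre.
- wrench: Steel wrench lying on the bench, stays put.
Mind the look-alikes: they are no part of the job. What is shaped like the part that bears pad_center but purple is not meant.

How it is judged:
On the way:
1. the arm is pushed back while the pad's raised end is still above the lip (value of joint holddown above 0.04 rad and distance between pad_center and bed below 0.04 m and angle between the z axis of pad_center and the z axis of bed, either way round above 0.06 rad), for 0.05 s.
At the end, for the whole second after the job is handed in: The shorter pad rests on the rail, friction side up, flat within 3 degrees, in line within 6 degrees, its end within 6 mm of the stop lip, centred across the rail within 7 mm, the hold-down arm held open by it (over 0.085 rad); hand clear (angle between the z axis of pad_center and the z axis of bed, either way round below 0.05 rad and angle between the x axis of pad_center and the x axis of bed, either way round below 0.1 rad and x of pad_center in the frame of bed between -0.006 and 0.003 m and y of pad_center in the frame of bed between -0.007 and 0.007 m and z of pad_center in the frame of bed between 0.004 and 0.011 m and angle between pad_center's own z axis and vertical below 0.8 rad and value of joint holddown above 0.085 rad and linear speed of pad below 0.01 m/s); the robot touches nothing.
It fails at once if the pad is forced against the hold-down arm with more than 45 N (contact force between pad and holddown above 45 N).
It fails at once if the longer pad or another thing on the bench is shifted by more than 30 mm (distance of any of longpad_center, bearing, jar, filter, carton, wrench, smallcarton from where it was at the start of the episode above 0.03 m).
It also fails if it takes over 54 s, if anything falls off the work surface, if the arm or the gripper's body presses on something with over 40 N, if the wrist force passes 120 N, or if a joint passes its speed limit or range.

## Working session

There is one attempt and no reset: what is moved stays moved. The work goes in short steps, Python scripts to look and compute and a shell command to move; the robot and the scene stay as the last step left them, time stands still between calls to the robot, and variables do not carry over. Pictures are saved under pics/ and viewed, at most 10 in all, crops included, and the job is handed in when it is done.

```bash
mkdir -p pics; ls; python3 - <<'E'
from rig import readout, viewer
import cv2
for n in("side","top"):
    im=viewer.read_camera(n); cv2.imwrite(f"pics/{n}0.png",im)
    print(n,viewer.camera_model(n))
print(readout.get_obs())
E
```

```text
pics
side {'fx': 358.3922510941092, 'fy': 358.3922510941092, 'cx': 246.89212298493925, 'cy': 191.4336046125197, 'R': array([[ 0.86575327, -0.5002175 ,  0.01592872],
       [-0.36895634, -0.65943005, -0.65499864],
       [ 0.33814566,  0.56119021, -0.75546215]]), 't': array([-0.43265318,  0.18567872,  1.16263424])}
top {'fx': 444.5840163627724, 'fy': 444.5840163627724, 'cx': 252.99295711264583, 'cy': 193.4988484293965, 'R': array([[-0.01819774, -0.99983   ,  0.00297018],
       [-0.98393177,  0.0173805 , -0.17769691],
       [ 0.17761508, -0.00615614, -0.98408078]]), 't': array([-0.10031135,  0.45596784,  1.70481532])}
{'clock': 0.1, 'qpos': array([ 1.23000769e+00,  4.23714071e-01,  1.63060553e+00, -1.31027341e-05,
        1.08859645e+00, -1.89926659e-02]), 'qd': array([-0.00078591, -0.00078912, -0.00176106,  0.00031119, -0.00161605,
        0.0027645 ]), 'effort': array([ 3.45466551e-04, -5.45616567e+01, -2.74325949e+01,  6.46195351e-02,
        1.89037743e-02, -5.28168016e-05]), 'ee_pos': array([0.1974781 , 0.59245885, 0.22201403]), 'orientation': array([-3.14026927e+00, -1.35347630e-05,  2.81980276e+00]), 'ft_force': array([-0.14519634, -0.05239551,  0.00230097]), 'torque': array([-0.00796527, -0.05433677, -0.02891776]), 'grasp_force': 0.0, 'grip_width': 0.08757196129452811}
```

View pics/side0.png

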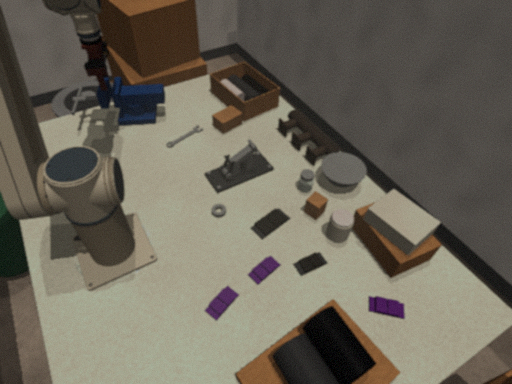

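View pics/top0.png

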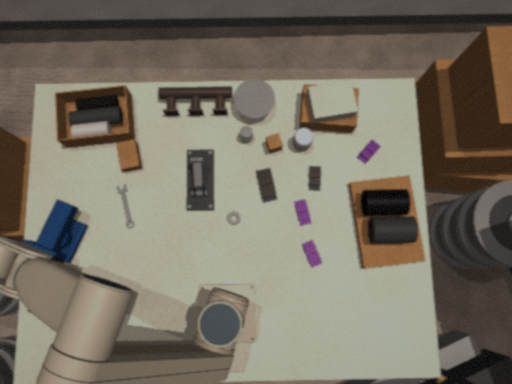

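The stand is at top (200,180). The long pad is at (266,184), the short pad at (315,178), and the purple look-alikes are decoys. I'll zoom in on the stand and the short pad.

```bash
python3 - <<'E'
import cv2,numpy as np
t=cv2.imread("pics/top0.png");s=cv2.imread("pics/side0.png")
f=lambda im,x,y,w,h,k:cv2.resize(im[y:y+h,x:x+w],None,fx=k,fy=k,interpolation=cv2.INTER_CUBIC)
a=f(t,180,140,45,75,8);b=f(t,290,150,50,55,8);c=f(s,195,130,90,65,8)
im=np.zeros((600,800,3),np.uint8);
A=f(t,180,140,45,75,5);B=f(t,300,158,32,40,9)
im[:375,:225]=A;im[:360,240:240+288]=B
C=f(s,200,135,80,60,4.4);im[336+0:336+C.shape[0],800-C.shape[1]-0:800]=C
D=f(s,285,240,50,40,5);im[0:200,540:790]=D
cv2.imwrite("pics/crop.png",im)
E
```

```text
(no output)
```

View pics/crop.png

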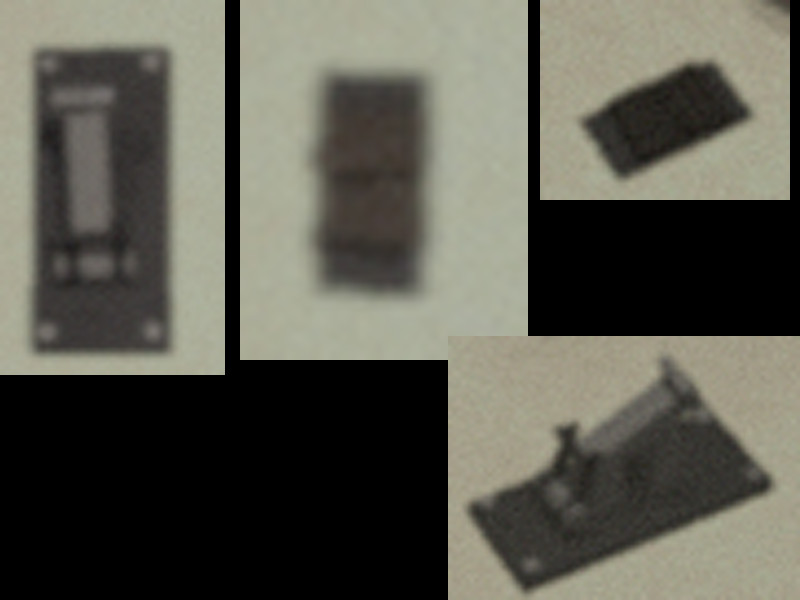

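```bash
cat > fit.py <<'E'
import cv2,numpy as np
from scipy.optimize import minimize
from rig import viewer
S=8
cams={n:viewer.camera_model(n) for n in("side","top")}
def proj(n,X):
    m=cams[n];c=np.asarray(X)@m["R"].T+m["t"]
    return np.c_[m["fx"]*c[:,0]/c[:,2]+m["cx"],m["fy"]*c[:,1]/c[:,2]+m["cy"]]
def cover(polys,roi):
    x0,y0,w,h=roi;M=np.zeros((h*S,w*S),np.uint8)
    for p,hull in polys:
        q=((p-[x0,y0]+.5)*S-.5)
        q=(q*16).round().astype(np.int32)
        if hull:q=cv2.convexHull(q)
        cv2.fillPoly(M,[q.reshape(-1,1,2)],255,shift=4)
    return cv2.resize(cv2.GaussianBlur(M,(0,0),.8*S),(w,h),interpolation=cv2.INTER_AREA)/255.
def resid(img,layers,roi):
    x0,y0,w,h=roi;g=img[y0:y0+h,x0:x0+w].mean(2).ravel()
    A=np.c_[np.ones(w*h),*[cover(l,roi).ravel() for l in layers]]
    return ((A@np.linalg.lstsq(A,g,rcond=None)[0]-g)**2).mean()
def Rz(a):return np.array([[np.cos(a),-np.sin(a),0],[np.sin(a),np.cos(a),0],[0,0,1]])
def bedR(a):
    b=np.deg2rad(24);return Rz(a)@np.array([[np.cos(b),0,-np.sin(b)],[0,1,0],[np.sin(b),0,np.cos(b)]])
def box(x,y,z):return np.array([[i,j,k] for i in x for j in y for k in z])
E
python3 - <<'E'
from fit import *
I={n:cv2.imread(f"pics/{n}0.png").astype(float) for n in cams}
P=np.r_[box((-.05,.05),(-.023,.023),(0,.005)),box((-.033,.033),(-.023,.023),(.005,.015))]
def pad(p,n,roi):
    W=P@Rz(p[2]).T+[p[0],p[1],0]
    return resid(I[n],[[(proj(n,W),True)]],roi)
rt=(303,156,26,44);rs=(287,245,46,36)
def go(f,x0,d):
    s=np.vstack([x0]+[np.array(x0)+np.eye(len(x0))[i]*d[i] for i in range(len(x0))])
    r=minimize(f,x0,method="Nelder-Mead",options=dict(initial_simplex=s,xatol=1e-5,fatol=1e-4,maxiter=500));return r.x.round(4),r.fun
def px(n,uv,z):
    m=cams[n];d=m["R"].T@[(uv[0]-m["cx"])/m["fx"],(uv[1]-m["cy"])/m["fy"],1];c=-m["R"].T@m["t"]
    return c+d*(z-c[2])/d[2]
g=px("top",(315,178),.01);print("pad guess",g)
x0=[g[0],g[1],0]
print("top",go(lambda p:pad(p,"top",rt),x0,[.01,.01,.1]));print("side",go(lambda p:pad(p,"side",rs),x0,[.01,.01,.1]))
print("both",go(lambda p:pad(p,"top",rt)+pad(p,"side",rs),x0,[.01,.01,.1]))
def bed(p,n,roi):
    f=lambda X:np.array(X)@bedR(p[2]).T+[p[0],p[1],.095]
    d=p[3]
    rail=f([[-.045,-.015,0],[.05,-.015,0],[.05,.015,0],[-.045,.015,0]])
    lip=f([[.05,-.023,.012],[.05+d,-.023,.012],[.05+d,.023,.012],[.05,.023,.012]])
    return resid(I[n],[[(proj(n,rail),False)],[(proj(n,lip),False)]],roi)
g=px("top",(197.4,174),.095);print("bed guess",g)
x0=[g[0],g[1],0,.008]
print("top",go(lambda p:bed(p,"top",(188,153,18,28)),x0,[.01,.01,.1,.003]))
lw=np.r_[[px("top",(180+a/5,140+b/5),.006) for a,b in((48,62),(152,62),(46,330),(153,330))]];print("bolts",lw.round(3))
E
```

```text
pad guess [ 0.51865716 -0.35933957  0.01      ]
top (array([ 0.5212, -0.3564, -0.0635]), np.float64(21.80986225100519))
side (array([ 0.5233, -0.3595, -0.0509]), np.float64(48.51258958565972))
both (array([ 0.5224, -0.3585, -0.0727]), np.float64(123.40612555843668))
bed guess [0.52403061 0.10349949 0.095     ]
top (array([0.5317, 0.1039, 0.0135, 0.0118]), np.float64(63.56956336141418))
bolts [[0.635 0.146 0.006]
 [0.634 0.062 0.006]
 [0.414 0.146 0.006]
 [0.413 0.061 0.006]]
```

```bash
python3 -m handwheel '{"gripper":[1,1,1,1,1,1,1,1],"linear":[[30,-52,0],[30,-52,0],[30,-52,0],[30,-52,0],[30,-52,0],[30,-52,0],[30,-52,0],[30,-52,0]],"yaw":[0.033,0.033,0.033,0.033,0.033,0.033,0.033,0.033]}'
python3 -m handwheel '{"gripper":[1,1,1,1,1,1,1,1],"linear":[[9,-60,0],[9,-60,0],[9,-60,0],[9,-60,0],[9,-60,0],[9,-60,0],[9,-60,0],[9,-60,0]],"yaw":[0,0,0,0,0,0,0,0]}'
```

```text
clock: 1.1
ee_pos: [0.4383, 0.1751, 0.2227]
orientation: [3.141, 0.0, 3.085]
ft_force: [1.1, 0.9, -0.5]
grip_width: 0.088
grasp_force: 0.0
clock: 2.1
ee_pos: [0.5094, -0.3051, 0.2224]
orientation: [3.141, -0.0, 3.084]
ft_force: [0.9, 0.1, -0.0]
grip_width: 0.0878
grasp_force: 0.0
```

```bash
python3 -m handwheel '{"gripper":[1,1,1,1,1,1,1,1],"linear":[[5,-53,0],[0,0,-50],[0,0,-50],[0,0,-50],[0,0,-40],[0,0,-20],[0,0,-7],[0,0,0]],"yaw":[0,0,0,0,0,0,0,0]}'
python3 -m handwheel '{"gripper":[0,0,0,0,0,0,0,0],"linear":[[0,0,0],[0,0,0],[0,0,0],[0,0,0],[0,0,0],[0,0,0],[0,0,0],[0,0,0]],"yaw":[0,0,0,0,0,0,0,0]}'
```

```text
clock: 3.1
ee_pos: [0.5151, -0.3564, 0.0064]
orientation: [-3.141, 0.001, 3.084]
ft_force: [-0.1, -0.5, 0.3]
grip_width: 0.0878
grasp_force: 0.0
clock: 4.1
ee_pos: [0.5147, -0.3563, 0.0059]
orientation: [-3.141, 0.0, 3.084]
ft_force: [-1.1, -0.6, 4.5]
grip_width: 0.0458
grasp_force: 30.0
```

```bash
python3 -m handwheel '{"gripper":[0,0,0,0,0,0,0,0],"linear":[[0,0,50],[0,0,60],[0,0,50],[4,57.5,0],[4,57.5,0],[4,57.5,0],[4,57.5,0],[4,57.5,0]],"yaw":[0,0,0,0.013,0.013,0.013,0.013,0.01]}'
python3 -m handwheel '{"gripper":[0,0,0,0,0,0,0,0],"linear":[[3,57.5,0],[3,57.5,0],[3,57.5,0],[0,0,0],[0,0,-10],[0,0,-10],[0,0,0],[0,0,0]],"yaw":[0,0,0,0,0,0,0,0]}'
python3 - <<'E'
from rig import viewer
import cv2,numpy as np
a=viewer.read_camera("side");b=viewer.read_camera("top")
cv2.imwrite("pics/s1.png",a);cv2.imwrite("pics/t1.png",b)
A=cv2.resize(a[110:200,185:285],None,fx=4.5,fy=4.5,interpolation=3);B=cv2.resize(b[135:225,170:230],None,fx=4.5,fy=4.5,interpolation=3)
cv2.imwrite("pics/c1.png",np.hstack([A,B]))
E
```

```text
clock: 5.1
ee_pos: [0.5339, -0.0666, 0.1651]
orientation: [3.141, -0.001, -3.137]
ft_force: [0.8, 0.4, -1.5]
grip_width: 0.0462
grasp_force: 30.0
clock: 6.1
ee_pos: [0.5437, 0.1031, 0.1455]
orientation: [-3.142, -0.0, -3.139]
ft_force: [-0.0, 0.0, -2.3]
grip_width: 0.0456
grasp_force: 30.0
```

View pics/c1.png

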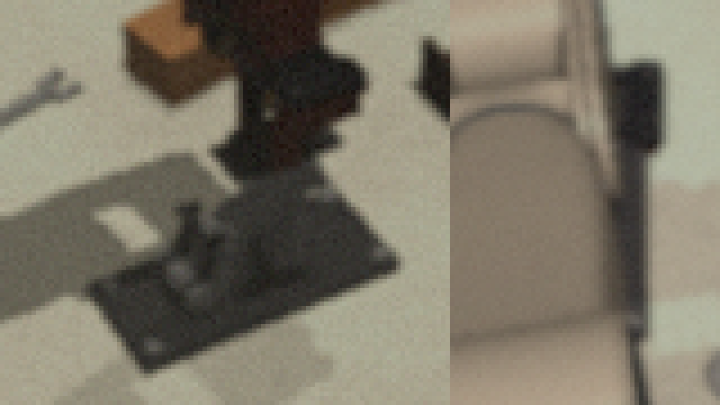

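The pad is held over the rail, with its near end at about crop (225,165). The top view is blocked by the arm. I'll cross-check the bed pose with a model overlay on the initial pictures.

```bash
python3 - <<'E'
from fit import *
I={n:cv2.imread(f"pics/{n}0.png") for n in cams}
def draw(n,B,yaw,roi,k):
    x0,y0,w,h=roi;im=cv2.resize(I[n][y0:y0+h,x0:x0+w],None,fx=k,fy=k,interpolation=3)
    f=lambda X:((proj(n,np.array(X)*1e-3@bedR(yaw).T+B)-[x0,y0]+.5)*k-.5).round().astype(int).reshape(-1,1,2)
    cv2.polylines(im,[f([[-52,-15,0],[50,-15,0],[50,15,0],[-52,15,0]])],True,(0,255,0))
    cv2.polylines(im,[f([[50,-23,12],[50,23,12],[50,23,0],[50,-23,0]])],True,(0,0,255))
    for y in(-1,1):cv2.polylines(im,[f([[-35,y*16,10],[-35,y*23,10],[-52,y*23,-5],[-52,y*16,-5]])],True,(255,255,0))
    return im
rows=[]
for B in([.530,.104,.095],[.525,.104,.095]):
    rows.append(np.hstack([draw("side",B,0.,(205,135,72,50),6),draw("top",B,0.,(180,150,45,50),6)]))
cv2.imwrite("pics/ov.png",np.vstack(rows))
E
```

```text
(no output)
```

View pics/ov.png

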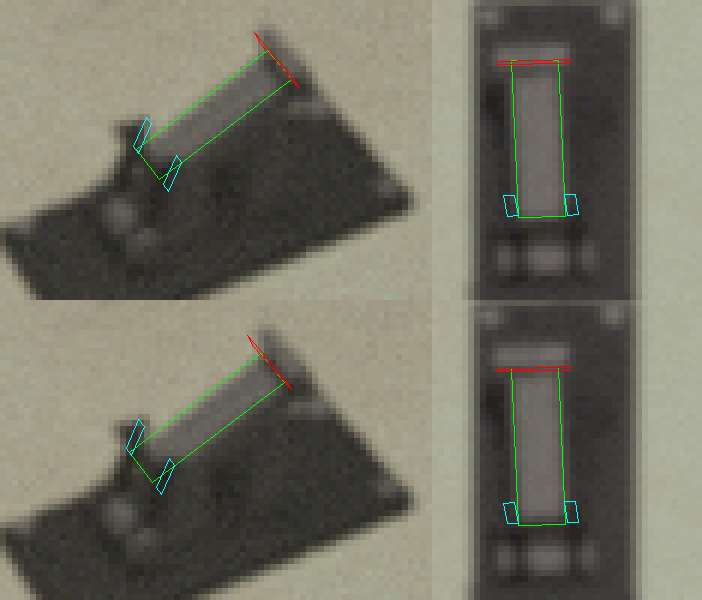

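Overlay with B=(0.530,0.104) fits within about 2 mm, and (0.531,0.102) looks best. Next I lower the far part of the pad onto the lip so it pivots in the grip.

```bash
python3 -m handwheel '{"gripper":[0,0,0,0,0,0,0,0],"linear":[[2,-1,-4],[0,0,-4],[0,0,-4],[0,0,-3],[0,0,-3],[0,0,-3],[0,0,0],[0,0,0]],"yaw":[0,0,0,0,0,0,0,0]}'
python3 - <<'E'
from rig import readout
o=readout.get_obs();print(o["torque"],o["ft_force"])
E
```

```text
clock: 7.2
ee_pos: [0.5455, 0.1029, 0.1249]
orientation: [-3.141, -0.0, -3.137]
ft_force: [-3.3, -1.6, 5.3]
grip_width: 0.0458
grasp_force: 30.0
[-0.19333962  0.33131848 -0.10356156] [-3.33807793 -1.61217668  5.31140512]
```

```bash
python3 -m handwheel '{"gripper":[0,0,0,0,0,0,0,0],"linear":[[0,-1,-2],[0,0,-2],[0,0,-2],[0,0,-2],[0,0,0],[0,0,0],[0,0,0],[0,0,0]],"yaw":[0,0,0,0,0,0,0,0]}'
python3 - <<'E'
from rig import readout,viewer
import cv2
o=readout.get_obs();print(o["torque"],o["ft_force"])
a=viewer.read_camera("side");cv2.imwrite("pics/s2.png",a)
cv2.imwrite("pics/c2.png",cv2.resize(a[125:195,200:280],None,fx=8,fy=8,interpolation=3))
E
```

```text
clock: 8.2
ee_pos: [0.5466, 0.1027, 0.1177]
orientation: [3.14, 0.002, -3.137]
ft_force: [-3.6, 1.7, 9.7]
grip_width: 0.0458
grasp_force: 30.0
[0.42585161 0.27653008 0.03416839] [-3.63288772  1.74265971  9.71597203]
```

View pics/c2.png

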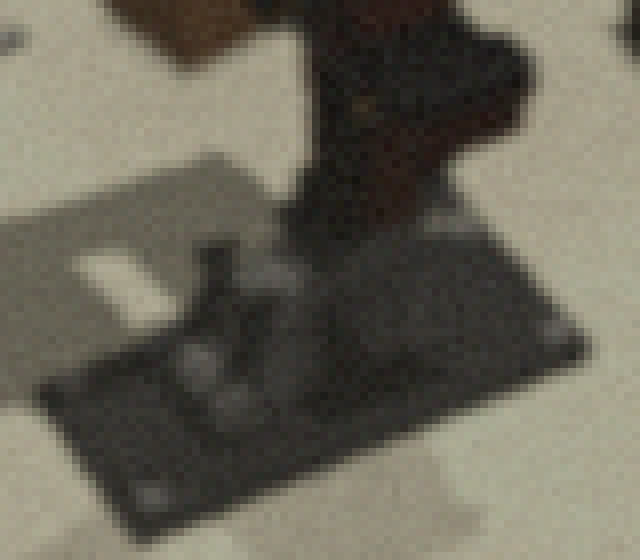

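```bash
python3 - <<'E'
from fit import *
im0=cv2.imread("pics/s2.png");x0,y0,w,h=205,128,72,50;k=5.5
e=np.clip((im0[y0:y0+h,x0:x0+w].astype(float)-10)*2.6,0,255).astype(np.uint8)
def draw(ang):
    im=cv2.resize(e,None,fx=k,fy=k,interpolation=3)
    pix=lambda W:((proj("side",W)-[x0,y0]+.5)*k-.5).round().astype(int).reshape(-1,1,2)
    T=np.array([.5466,.1027,.1197]);c,s=np.cos(ang),np.sin(ang)
    R=np.array([[c,0,-s],[0,1,0],[s,0,c]])
    if ang>=0:
        for zz in(0,5):cv2.polylines(im,[pix((np.array([[-50,-23,zz],[50,-23,zz],[50,23,zz],[-50,23,zz]])-[-7.5,0,8])*1e-3@R.T+T)],True,(0,255,255))
    B=[.531,.102,.095]
    f=lambda X:pix(np.array(X)*1e-3@bedR(0).T+B)
    cv2.polylines(im,[f([[-52,-15,0],[50,-15,0],[50,15,0],[-52,15,0]])],True,(0,255,0))
    return im
b=np.full((int(h*k),int(w*k),3),0,np.uint8);raw=cv2.resize(e,None,fx=k,fy=k,interpolation=3)
cv2.imwrite("pics/ov2.png",np.vstack([np.hstack([raw,draw(.0)]),np.hstack([draw(.35),draw(.58)])]))
E
```

```text
(no output)
```

View pics/ov2.png

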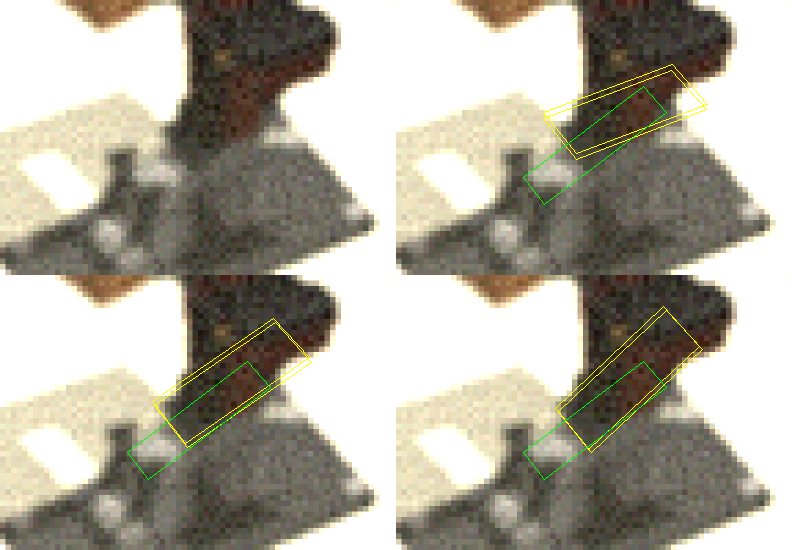

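The 0.58 rad overlay matches: the pad has pivoted and its near end is at the rail, about bed x −18. Now I slide it down the rail.

```bash
python3 -m handwheel '{"gripper":[0,0,0,0,0,0,0,0],"linear":[[0,-0.5,1],[-2.74,0,-1.22],[-2.74,0,-1.22],[-2.74,0,-1.22],[-2.74,0,-1.22],[-2.74,0,-1.22],[-2.74,0,-1.22],[0,0,0]],"yaw":[0,0,0,0,0,0,0,0]}'
python3 - <<'E'
from rig import readout
o=readout.get_obs();print(o["torque"],o["ft_force"])
E
```

```text
clock: 9.25
ee_pos: [0.5289, 0.1014, 0.1103]
orientation: [-3.142, -0.0, -3.137]
ft_force: [0.4, 0.2, -2.1]
grip_width: 0.0457
grasp_force: 30.0
[ 0.03604676  0.01389747 -0.02637698] [ 0.42712459  0.15797925 -2.10173497]
```

```bash
python3 -m handwheel '{"gripper":[0,0,0,0,0,0,0,0],"linear":[[0,0,-0.5],[0,0,-0.5],[0,0,-0.5],[0,0,-0.5],[0,0,0],[0,0,0],[0,0,0],[0,0,0]],"yaw":[0,0,0,0,0,0,0,0]}'
python3 - <<'E'
from rig import readout,viewer
from fit import *
o=readout.get_obs();print(o["torque"],o["ft_force"])
im0=viewer.read_camera("side");cv2.imwrite("pics/s3.png",im0);x0,y0,w,h=205,128,72,50;k=5.5
e=np.clip((im0[y0:y0+h,x0:x0+w].astype(float)-10)*2.6,0,255).astype(np.uint8)
raw=cv2.resize(e,None,fx=k,fy=k,interpolation=3)
def draw(ang,T):
    im=raw.copy()
    pix=lambda W:((proj("side",W)-[x0,y0]+.5)*k-.5).round().astype(int).reshape(-1,1,2)
    c,s=np.cos(ang),np.sin(ang);R=np.array([[c,0,-s],[0,1,0],[s,0,c]])
    for zz in(0,5):cv2.polylines(im,[pix((np.array([[-50,-23,zz],[50,-23,zz],[50,23,zz],[-50,23,zz]])-[-7.5,0,8])*1e-3@R.T+T)],True,(0,255,255))
    f=lambda X:pix(np.array(X)*1e-3@bedR(0).T+[.531,.102,.095])
    cv2.polylines(im,[f([[-52,-15,0],[50,-15,0],[50,15,0],[-52,15,0]])],True,(0,255,0))
    for y in(-1,1):cv2.polylines(im,[f([[-35,y*16,10],[-35,y*23,10],[-52,y*23,-5],[-52,y*16,-5]])],True,(255,255,0))
    return im
T=np.array(o["ee_pos"])+[0,0,.002]
cv2.imwrite("pics/ov3.png",np.hstack([raw,draw(.58,T)]))
E
```

```text
clock: 10.25
ee_pos: [0.5293, 0.1014, 0.1084]
orientation: [3.142, 0.0, -3.137]
ft_force: [-0.4, -0.0, -0.2]
grip_width: 0.0458
grasp_force: 30.0
[0.0163986  0.00848335 0.00822285] [-0.35879391 -0.00263909 -0.17107406]
```

View pics/ov3.png

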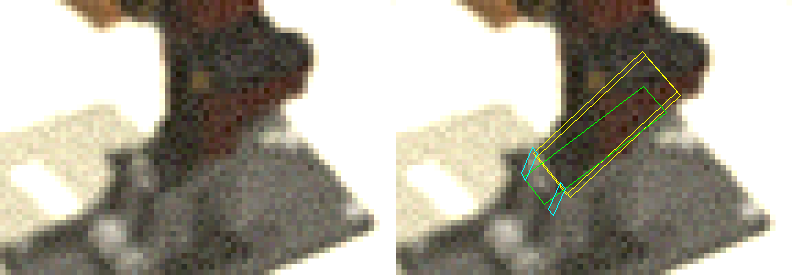

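Rail contact is confirmed, with the near end at about bed (−36, 0) under the claw. Pushing on in small steps.

```bash
python3 -m handwheel '{"gripper":[0,0,0,0,0,0,0,0],"linear":[[-1.83,0,-0.81],[-1.83,0,-0.81],[-1.83,0,-0.81],[-1.83,0,-0.81],[-0.91,0,-0.41],[-0.91,0,-0.41],[0,0,0],[0,0,0]],"yaw":[0,0,0,0,0,0,0,0]}'
python3 - <<'E'
from rig import readout
o=readout.get_obs();print(o["torque"],o["ft_force"])
E
```

```text
clock: 11.3
ee_pos: [0.5237, 0.1018, 0.1056]
orientation: [3.141, 0.008, -3.137]
ft_force: [9.7, -0.2, -2.4]
grip_width: 0.0457
grasp_force: 30.0
[-0.0564142  -1.65839389  0.04854045] [ 9.71027395 -0.15366683 -2.44980186]
```

```bash
python3 -m handwheel '{"gripper":[0,0,0,0,0,0,0,0],"linear":[[-0.91,0,-0.41],[-0.91,0,-0.41],[-0.91,0,-0.41],[-0.91,0,-0.41],[-0.91,0,-0.41],[0,0,0],[0,0,0],[0,0,0]],"yaw":[0,0,0,0,0,0,0,0]}'
python3 - <<'E'
from rig import readout
o=readout.get_obs();print(o["torque"],o["ft_force"])
E
```

```text
clock: 12.3
ee_pos: [0.5204, 0.102, 0.104]
orientation: [3.14, 0.01, -3.137]
ft_force: [11.3, 0.3, -0.6]
grip_width: 0.0458
grasp_force: 30.0
[-0.03816359 -2.08262716 -0.02001069] [11.33933646  0.25607786 -0.64127406]
```

```bash
python3 -m handwheel '{"gripper":[0,0,0,0,0,0,0,0],"linear":[[-0.91,0,-0.41],[-0.91,0,-0.41],[-0.91,0,-0.41],[-0.91,0,-0.41],[-0.91,0,-0.41],[0,0,0],[0,0,0],[0,0,0]],"yaw":[0,0,0,0,0,0,0,0]}'
python3 - <<'E'
from rig import readout
o=readout.get_obs();print(o["torque"],o["ft_force"])
E
```

```text
clock: 13.3
ee_pos: [0.5172, 0.1021, 0.1025]
orientation: [3.14, 0.013, -3.137]
ft_force: [12.9, 0.4, 1.4]
grip_width: 0.0459
grasp_force: 30.0
[-0.07232801 -2.50427391 -0.02305354] [12.92043362  0.35182301  1.42988314]
```

```bash
python3 -m handwheel '{"gripper":[0,0,0,0,0,0,0,0],"linear":[[-0.91,0,-0.41],[0,0,0],[-0.91,0,-0.41],[0,0,0],[-0.46,0,-0.2],[0,0,0],[0,0,0],[0,0,0]],"yaw":[0,0,0,0,0,0,0,0]}'
python3 - <<'E'
from rig import readout,viewer
import cv2
o=readout.get_obs();print(o["torque"],o["ft_force"])
a=viewer.read_camera("side");cv2.imwrite("pics/s4.png",a)
E
```

```text
clock: 14.3
ee_pos: [0.5158, 0.1022, 0.1018]
orientation: [3.14, 0.015, -3.137]
ft_force: [14.4, -0.7, 0.8]
grip_width: 0.0457
grasp_force: 30.0
[-0.07405239 -2.76904811  0.01857531] [14.40587741 -0.72805073  0.81434919]
```

```bash
python3 -m handwheel '{"gripper":[0,0,0,0,0,0,0,0],"linear":[[-0.46,0,-0.2],[0,0,0],[-0.46,0,-0.2],[0,0,0],[-0.46,0,-0.2],[0,0,0],[0,0,0],[0,0,0]],"yaw":[0,0,0,0,0,0,0,0]}'
python3 - <<'E'
from rig import readout
o=readout.get_obs();print(o["torque"],o["ft_force"])
E
```

```text
clock: 15.35
ee_pos: [0.5149, 0.1022, 0.1014]
orientation: [3.14, 0.016, -3.137]
ft_force: [14.6, 0.1, 1.9]
grip_width: 0.0461
grasp_force: 30.0
[-0.06503479 -2.93252733 -0.02197875] [14.56787211  0.10773186  1.91126397]
```

```bash
python3 -m handwheel '{"gripper":[0,0,0,0,0,0,0,0],"linear":[[0.5,0,-0.7],[0.5,0,-0.7],[0.5,0,-0.7],[0.5,0,-0.7],[0.5,0,-0.7],[0,0,0],[0,0,0],[0,0,0]],"yaw":[0,0,0,0,0,0,0,0]}'
python3 - <<'E'
from rig import readout
o=readout.get_obs();print(o["torque"],o["ft_force"])
E
```

```text
clock: 16.35
ee_pos: [0.516, 0.1023, 0.0989]
orientation: [3.14, 0.013, -3.137]
ft_force: [7.1, -1.0, 19.8]
grip_width: 0.0458
grasp_force: 30.0
[-0.05274098 -1.47609027  0.05043218] [ 7.07705645 -1.03186875 19.81049348]
```

```bash
python3 -m handwheel '{"gripper":[0,0,0,0,0,0,0,0],"linear":[[-0.46,0,-0.2],[0,0,0],[-0.46,0,-0.2],[0,0,0],[-0.46,0,-0.2],[0,0,0],[0,0,0],[0,0,0]],"yaw":[0,0,0,0,0,0,0,0]}'
python3 - <<'E'
from rig import readout
o=readout.get_obs();f=o["ft_force"];print(o["torque"],f,"along",f[0]*.9135+f[2]*.4067,"norm",f[2]*.9135-f[0]*.4067)
E
```

```text
clock: 17.35
ee_pos: [0.516, 0.1023, 0.0989]
orientation: [3.14, 0.016, -3.137]
ft_force: [8.6, -1.5, 21.7]
grip_width: 0.046
grasp_force: 30.0
[-0.23972648 -1.81040618  0.0606318 ] [ 8.62656305 -1.50656849 21.72922362] along 16.717640588906033 norm 16.34122258814483
```

```bash
python3 - <<'E'
from rig import viewer,readout
from fit import *
N=8
im0=np.mean([viewer.read_camera("side").astype(float) for _ in range(N)],0);cv2.imwrite("pics/s5.png",im0)
tp=np.mean([viewer.read_camera("top").astype(float) for _ in range(4)],0)
x0,y0,w,h=210,128,62,48;k=6.4
e=np.clip((im0[y0:y0+h,x0:x0+w]-10)*2.6,0,255).astype(np.uint8)
raw=cv2.resize(e,None,fx=k,fy=k,interpolation=3);im=raw.copy()
pix=lambda W:((proj("side",W)-[x0,y0]+.5)*k-.5).round().astype(int).reshape(-1,1,2)
f=lambda X:pix(np.array(X)*1e-3@bedR(0).T+[.531,.102,.095])
for t,c in((4,(0,255,255)),(8,(255,0,255))):
    t=np.deg2rad(t);R=np.array([[np.cos(t),0,-np.sin(t)],[0,1,0],[np.sin(t),0,np.cos(t)]])
    cv2.polylines(im,[f(np.array([[0,-23,5],[100,-23,5],[100,23,5],[0,23,5]])@R.T+[-51,0,0])],True,c)
cv2.polylines(im,[f([[50,-23,12],[50,23,12],[50,23,0],[50,-23,0]])],True,(0,0,255))
tt=cv2.resize(np.clip(tp[150:205,178:222]*2,0,255).astype(np.uint8),None,fx=5,fy=5,interpolation=3)
c=np.zeros((600,800,3),np.uint8);c[:im.shape[0],:w*6+24]=raw[:,:396];c[:im.shape[0],400:400+396]=im[:,:396];c[310:310+275,:220]=tt
cv2.imwrite("pics/ov5.png",c);print(readout.get_obs()["clock"])
E
```

```text
17.95[ WARN:0@5.613] global loadsave.cpp:1063 imwrite_ Unsupported depth image for selected encoder is fallbacked to CV_8U.
```

View pics/ov5.png

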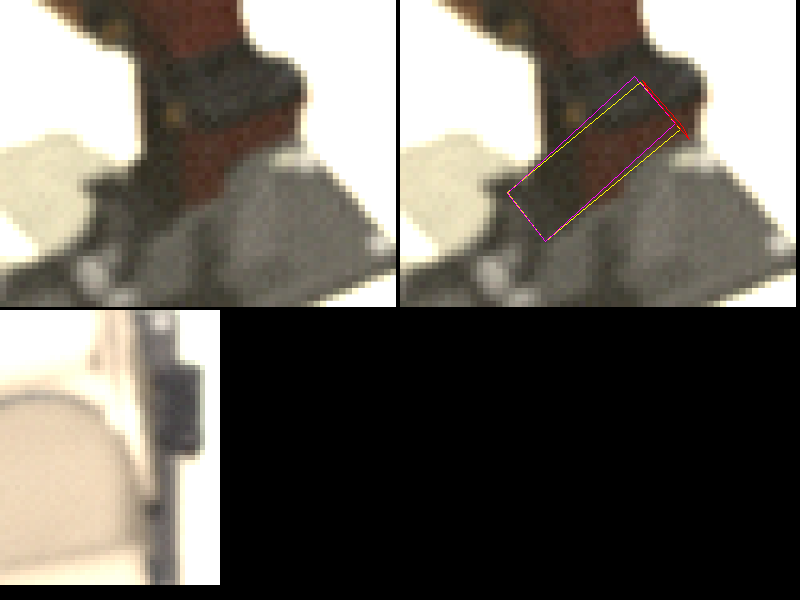

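```bash
python3 -m handwheel '{"gripper":[0,0,0,0,0,0,0,0],"linear":[[0.5,0,-0.5],[0.5,0,-0.5],[0.5,0,-0.5],[0.5,0,-0.5],[0,0,0],[0,0,0],[0,0,0],[0,0,0]],"yaw":[0,0,0,0,0,0,0,0]}'
python3 - <<'E'
from rig import readout
o=readout.get_obs();f=o["ft_force"];print(o["torque"],f,"along",f[0]*.9135+f[2]*.4067,"norm",f[2]*.9135-f[0]*.4067)
E
```

```text
clock: 18.95
ee_pos: [0.5162, 0.1023, 0.0984]
orientation: [3.14, 0.013, -3.137]
ft_force: [-2.2, -1.5, 45.7]
grip_width: 0.0458
grasp_force: 30.0
[-0.33020758  0.26811567  0.03546365] [-2.21508427 -1.51326413 45.67826733] along 16.553871846329294 norm 42.62797197558051
```

The normal force climbs steeply with little motion, and the torque shows support at both ends. The far end is sitting on the lip, so I need to relieve it, push further back, then lower.

```bash
python3 -m handwheel '{"gripper":[0,0,0,0,0,0,0,0],"linear":[[-1.22,0,2.74],[-1.22,0,2.74],[0,0,0],[-0.46,0,-0.2],[-0.46,0,-0.2],[-0.46,0,-0.2],[0,0,0],[0,0,0]],"yaw":[0,0,0,0,0,0,0,0]}'
cat > st.py <<'E'
from rig import readout
import numpy as np
o=readout.get_obs();f=o["ft_force"];p=(o["ee_pos"]-[.531,.102,.095])*1e3
print("along %.1f norm %.1f  u_x %.2f u_z %.2f rx %.1fmm"%(f[0]*.9135+f[2]*.4067,f[2]*.9135-f[0]*.4067,p[0]*.9135+p[2]*.4067,p[2]*.9135-p[0]*.4067,(-.195*f[0]-o["torque"][1])/f[2]*1e3))
E
python3 st.py
```

```text
clock: 19.95
ee_pos: [0.5136, 0.1022, 0.1002]
orientation: [3.14, 0.015, -3.137]
ft_force: [12.7, -0.7, 5.2]
grip_width: 0.0458
grasp_force: 30.0
along 13.7 norm -0.4  u_x -13.78 u_z 11.83 rx 0.4mm
```

```bash
python3 -m handwheel '{"gripper":[0,0,0,0,0,0,0,0],"linear":[[-0.46,0,-0.2],[0,0,0],[-0.46,0,-0.2],[0,0,0],[-0.46,0,-0.2],[0,0,0],[0,0,0],[0,0,0]],"yaw":[0,0,0,0,0,0,0,0]}'
python3 st.py
```

```text
clock: 20.95
ee_pos: [0.5135, 0.1023, 0.1002]
orientation: [3.14, 0.017, -3.137]
ft_force: [15.4, -2.0, 8.2]
grip_width: 0.0459
grasp_force: 30.0
along 17.4 norm 1.2  u_x -13.87 u_z 11.90 rx -27.7mm
```

```bash
python3 -m handwheel '{"gripper":[0,0,0,0,0,0,0,0],"linear":[[0.6,0,-0.8],[0.4,0,-0.9],[0.4,0,-0.9],[0.4,0,-0.9],[0.4,0,-0.9],[0,0,0],[0,0,0],[0,0,0]],"yaw":[0,0,0,0,0,0,0,0]}'
python3 st.py
```

```text
clock: 21.95
ee_pos: [0.5144, 0.1023, 0.098]
orientation: [3.14, 0.015, -3.137]
ft_force: [1.6, -1.9, 39.7]
grip_width: 0.0455
grasp_force: 30.0
along 17.7 norm 35.6  u_x -13.96 u_z 9.55 rx 1.1mm
```

Contact again at the same height. To tell "flat inside the lip" from "resting on the lip", I ease the hand up the rail: inside the lip it must stop within about 3 mm.

```bash
python3 -m handwheel '{"gripper":[0,0,0,0,0,0,0,0],"linear":[[-0.8,0,1.8],[0.91,0,0.41],[0.91,0,0.41],[0.91,0,0.41],[0.91,0,0.41],[0,0,0],[0,0,0],[0,0,0]],"yaw":[0,0,0,0,0,0,0,0]}'
python3 st.py
```

```text
clock: 22.95
ee_pos: [0.5142, 0.1022, 0.0983]
orientation: [3.14, 0.008, -3.137]
ft_force: [4.9, 1.8, 12.1]
grip_width: 0.0457
grasp_force: 30.0
along 9.4 norm 9.1  u_x -13.98 u_z 9.83 rx -10.8mm
```

```bash
python3 -m handwheel '{"gripper":[0,0,0,0,0,0,0,0],"linear":[[0.91,0,0.41],[0.91,0,0.41],[0.91,0,0.41],[0,0,0],[0,0,0],[0,0,0],[0,0,0],[0,0,0]],"yaw":[0,0,0,0,0,0,0,0]}'
python3 st.py
```

```text
clock: 23.95
ee_pos: [0.5143, 0.1022, 0.0983]
orientation: [3.14, 0.003, -3.138]
ft_force: [-0.4, 2.8, 8.3]
grip_width: 0.0459
grasp_force: 30.0
along 3.0 norm 7.8  u_x -13.91 u_z 9.84 rx 36.9mm
```

```bash
python3 -m handwheel '{"gripper":[0,0,0,0,0,0,0,0],"linear":[[0.91,0,0.41],[0.91,0,0.41],[0.91,0,0.41],[0,0,0],[0,0,0],[0,0,0],[0,0,0],[0,0,0]],"yaw":[0,0,0,0,0,0,0,0]}'
python3 st.py
```

```text
clock: 24.95
ee_pos: [0.5144, 0.1021, 0.0984]
orientation: [3.141, -0.002, -3.138]
ft_force: [-4.3, 5.1, 5.1]
grip_width: 0.0456
grasp_force: 30.0
along -1.9 norm 6.4  u_x -13.82 u_z 9.88 rx 82.9mm
```

```bash
python3 - <<'E'
from fit import *
# lower silhouette of pad against base: mean over frames, red-ness map in ROI
im=np.mean([viewer.read_camera("side").astype(float) for _ in range(8)],0);np.save("pics/s6.npy",im)
x0,y0,w,h=228,138,38,30
r=im[y0:y0+h,x0:x0+w];d=(r[...,2]-r[...,0])
print(x0,y0)
for j in range(h):print(y0+j,' '.join('%3d'%v for v in d[j]))
R=lambda t:np.array([[np.cos(t),0,-np.sin(t)],[0,1,0],[np.sin(t),0,np.cos(t)]])
for t in(0,3,7):
    q=np.array([[0,-23,0],[17,-23,0],[17,-23,5],[83,-23,0],[83,-23,5],[83,-23,15],[100,-23,0],[100,-23,5]])@R(np.deg2rad(t)).T+[-51.5,0,0]
    print(t,proj("side",q*1e-3@bedR(0).T+[.531,.102,.095]).round(1).tolist())
E
```

```text
228 138
138  27  25  19  10   7   8  12   9   6   4   7   3   5   3   4   4   5   3   5   5   4   3   4   2   2   6   4   8  16  24  25  28  28  27  27  28  27  27
139  27  26  21  14   4   5   6   6   7   5   5   3   3   3   3   3   6   4   3   4   4   4   3   4   3   3   4   3   9  15  23  26  26  26  27  27  27  27
140  26  27  22  14   8   5   6   4   3   3   4   5   4   4   3   4   3   3   3   3   4   4   4   3   3   4   3   2   4  11  19  25  27  26  27  27  26  27
141  27  27  22  14   8   4   3   4   4   5   3   5   5   2   4   5   4   3   5   4   3   3   4   4   4   4   6   3   2  11  19  25  26  26  27  27  26  27
142  27  26  23  15   7   3   4   4   3   5   5   3   3   4   5   4   4   4   3   4   5   4   3   4   4   4   3   4   4  11  21  26  27  28  27  26  27  26
143  26  27  23  15   7   4   4   4   6  10  12   6   2   2   3   4   3   4   2   3   3   3   4   4   5   5   4   4   8  14  22  25  27  27  27  27  28  27
144  28  27  23  16   9   5   4   5  12  19  19   9   5   3   4   4   4   3   4   4   3   4   4   5   5   8   7  10  11  17  24  27  27  27  26  27  27  25

[... 3280 characters left out ...]
  6   5   5   4   5   5   6   5   3   5   5   4   5   5   4   6   5   4   5   7   5   5   7   6   7   5   5   5   5   6   5   4   4   5   6   5   6   5
167   6   5   5   6   4   6   5   5   5   5   7   6   4   5   3   5   5   4   5   6   7   6   5   5   6   5   5   7   6   6   6   6   6   6   8   3   6   6
0 [[232.7, 166.0], [236.4, 163.2], [235.9, 162.5], [250.8, 152.3], [250.3, 151.6], [249.4, 150.1], [254.5, 149.5], [254.0, 148.8]]
3 [[232.7, 166.0], [236.3, 163.0], [235.8, 162.4], [250.3, 151.7], [249.8, 151.0], [248.8, 149.6], [254.0, 148.7], [253.5, 148.0]]
7 [[232.7, 166.0], [236.2, 162.9], [235.6, 162.3], [249.7, 150.9], [249.1, 150.3], [247.9, 149.0], [253.2, 147.8], [252.6, 147.2]]
```

```bash
python3 - <<'E'
from fit import *
im=np.load("pics/s6.npy");x0,y0,w,h=232,144,30,25
print('    ',' '.join('%3d'%c for c in range(x0,x0+w)))
g=im.mean(2)
for j in range(h):print(y0+j,' '.join('%3d'%v for v in g[y0+j,x0:x0+w]))
E
python3 st.py
```

```text
232 233 234 235 236 237 238 239 240 241 242 243 244 245 246 247 248 249 250 251 252 253 254 255 256 257 258 259 260 261
144  31  25  29  28  35  42  40  33  32  32  36  36  35  36  40  40  31  28  29  28  28  28  29  30  38  68 110 140 152 156
145  32  26  25  29  38  42  38  31  30  32  34  34  33  34  33  34  30  26  30  28  29  31  30  31  50  93 132 151 155 153
146  35  26  27  35  38  40  37  30  28  29  32  30  30  31  30  29  29  30  29  31  30  33  30  30  57 107 141 154 154 153
147  35  26  26  31  35  35  36  31  30  27  28  28  27  29  28  30  29  33  32  32  32  31  28  33  66 116 148 157 155 155
148  39  24  25  25  28  31  31  32  30  28  30  31  33  30  30  32  31  32  33  31  32  31  31  36  64 113 144 154 153 154
149  37  26  27  30  26  29  31  31  31  32  32  29  31  32  32  31  33  31  33  33  32  33  38  39  58  96 130 150 154 155
150  37  26  27  30  29  27  30  29  31  31  35  33  36  31  33  30  32  33  32  36  40  42  49  50  57  81 113 136 150 154
151  42  26  28  29  28  29  30  31  32  31  33  32  32  33  31  33  35  37  40  44  47  56  67  68  70  86 104 
[... 1470 characters left out ...]
8  50  50  50  50  51  51  51
164  34  34  37  42  43  48  47  43  39  36  38  41  42  44  49  52  54  54  54  54  51  51  49  51  49  51  52  51  52  52
165  38  38  40  45  47  47  47  43  42  38  40  41  44  46  49  51  55  55  55  53  53  51  48  48  51  51  48  50  48  52
166  40  45  46  46  47  46  47  44  40  39  37  37  40  43  51  51  54  55  54  54  54  51  50  50  50  51  49  52  50  51
167  41  46  50  48  48  45  46  47  41  39  36  36  38  44  48  52  54  53  54  53  53  49  52  48  50  49  49  50  50  51
168  41  45  45  46  46  47  46  44  39  36  36  35  39  40  47  52  53  53  50  51  48  47  46  48  48  49  51  49  49  50
along -1.1 norm 6.5  u_x -13.84 u_z 9.87 rx 36.9mm
```

Lower-edge profile fits a tilt of about 7°, so the far end is resting on the lip and must go further back. I relieve the normal load and push again.

```bash
python3 -m handwheel '{"gripper":[0,0,0,0,0,0,0,0],"linear":[[-0.8,0,1.8],[-0.91,0,-0.41],[-0.91,0,-0.41],[-0.91,0,-0.41],[-0.91,0,-0.41],[-0.91,0,-0.41],[-0.91,0,-0.41],[0,0,0]],"yaw":[0,0,0,0,0,0,0,0]}'
python3 st.py
```

```text
clock: 26.35
ee_pos: [0.5147, 0.1018, 0.0998]
orientation: [3.14, 0.011, -3.137]
ft_force: [10.3, 0.9, 2.0]
grip_width: 0.0457
grasp_force: 30.0
along 10.2 norm -2.4  u_x -12.88 u_z 11.03 rx -35.1mm
```

```bash
python3 -m handwheel '{"gripper":[0,0,0,0,0,0,0,0],"linear":[[-0.46,0,-0.1],[-0.46,0,-0.1],[-0.46,0,-0.1],[-0.46,0,-0.1],[0,0,0],[0,0,0],[0,0,0],[0,0,0]],"yaw":[0,0,0,0,0,0,0,0]}'
python3 st.py
```

```text
clock: 27.35
ee_pos: [0.5142, 0.1019, 0.0999]
orientation: [3.14, 0.013, -3.137]
ft_force: [13.0, 0.5, 1.5]
grip_width: 0.0459
grasp_force: 30.0
along 12.5 norm -3.9  u_x -13.39 u_z 11.29 rx -104.7mm
```

```bash
python3 -m handwheel '{"gripper":[0,0,0,0,0,0,0,0],"linear":[[-0.5,0,-0.22],[-0.5,0,-0.22],[-0.5,0,-0.22],[-0.5,0,-0.22],[-0.5,0,-0.22],[0,0,0],[0,0,0],[0,0,0]],"yaw":[0,0,0,0,0,0,0,0]}'
python3 st.py
```

```text
clock: 28.35
ee_pos: [0.5132, 0.102, 0.0994]
orientation: [3.14, 0.016, -3.137]
ft_force: [14.5, 0.1, 5.5]
grip_width: 0.046
grasp_force: 30.0
along 15.5 norm -0.8  u_x -14.50 u_z 11.31 rx -9.5mm
```

```bash
python3 -m handwheel '{"gripper":[0,0,0,0,0,0,0,0],"linear":[[-0.5,0,-0.15],[-0.5,0,-0.15],[-0.5,0,-0.15],[-0.5,0,-0.15],[0,0,0],[0,0,0],[0,0,0],[0,0,0]],"yaw":[0,0,0,0,0,0,0,0]}'
python3 st.py
```

```text
clock: 29.35
ee_pos: [0.5116, 0.102, 0.0989]
orientation: [3.14, 0.017, -3.137]
ft_force: [16.3, -1.0, 5.1]
grip_width: 0.0459
grasp_force: 30.0
along 16.9 norm -1.9  u_x -16.14 u_z 11.46 rx -35.6mm
```

```bash
python3 -m handwheel '{"gripper":[0,0,0,0,0,0,0,0],"linear":[[-0.5,0,-0.2],[-0.5,0,-0.2],[-0.5,0,-0.2],[0,0,0],[0,0,0],[0,0,0],[0,0,0],[0,0,0]],"yaw":[0,0,0,0,0,0,0,0]}'
python3 st.py
```

```text
clock: 30.35
ee_pos: [0.5107, 0.1021, 0.0985]
orientation: [3.14, 0.018, -3.137]
ft_force: [17.0, -1.8, 5.8]
grip_width: 0.046
grasp_force: 30.0
along 17.9 norm -1.6  u_x -17.13 u_z 11.50 rx -26.9mm
```

```bash
python3 -m handwheel '{"gripper":[0,0,0,0,0,0,0,0],"linear":[[0.4,0,-0.9],[0.4,0,-0.9],[0.4,0,-0.9],[0.4,0,-0.9],[0,0,0],[0,0,0],[0,0,0],[0,0,0]],"yaw":[0,0,0,0,0,0,0,0]}'
python3 st.py
```

```text
clock: 31.35
ee_pos: [0.5114, 0.1021, 0.0954]
orientation: [3.14, 0.016, -3.137]
ft_force: [12.8, -0.6, 14.3]
grip_width: 0.0457
grasp_force: 30.0
along 17.5 norm 7.8  u_x -17.75 u_z 8.35 rx -32.8mm
```

Now it is going down freely: u_z is 8.35 mm, with support only at the near end. Continuing.

```bash
python3 -m handwheel '{"gripper":[0,0,0,0,0,0,0,0],"linear":[[0.4,0,-0.9],[0.4,0,-0.9],[0.4,0,-0.9],[0,0,0],[0,0,0],[0,0,0],[0,0,0],[0,0,0]],"yaw":[0,0,0,0,0,0,0,0]}'
python3 st.py
```

```text
clock: 32.35
ee_pos: [0.5116, 0.1021, 0.0924]
orientation: [3.14, 0.014, -3.137]
ft_force: [10.3, 0.7, 14.7]
grip_width: 0.0456
grasp_force: 30.0
along 15.4 norm 9.3  u_x -18.78 u_z 5.55 rx -26.5mm
```

```bash
python3 -m handwheel '{"gripper":[0,0,0,0,0,0,0,0],"linear":[[0.4,0,-0.9],[0.4,0,-0.9],[0.4,0,-0.9],[0,0,0],[0,0,0],[0,0,0],[0,0,0],[0,0,0]],"yaw":[0,0,0,0,0,0,0,0]}'
python3 st.py
```

```text
clock: 33.35
ee_pos: [0.5118, 0.1021, 0.0917]
orientation: [3.14, 0.013, -3.137]
ft_force: [-0.8, -1.1, 43.6]
grip_width: 0.0456
grasp_force: 30.0
along 17.0 norm 40.1  u_x -18.86 u_z 4.78 rx 0.9mm
```

```bash
python3 -m handwheel '{"gripper":[0,0,0,0,0,0,0,0],"linear":[[-0.8,0,1.8],[0.91,0,0.41],[0.91,0,0.41],[0.91,0,0.41],[0.91,0,0.41],[0.91,0,0.41],[0,0,0],[0,0,0]],"yaw":[0,0,0,0,0,0,0,0]}'
python3 st.py
```

```text
clock: 34.35
ee_pos: [0.5118, 0.1021, 0.0918]
orientation: [3.14, 0.005, -3.138]
ft_force: [0.8, 3.5, 11.5]
grip_width: 0.0456
grasp_force: 30.0
along 5.4 norm 10.2  u_x -18.86 u_z 4.90 rx 16.9mm
```

```bash
python3 -m handwheel '{"gripper":[0.6,0.6,0.75,0.8,0.8,0.8,0.8,0.8],"linear":[[0,0,0],[0,0,0],[0,0,0],[0,0,0],[0,0,10],[0,0,30],[0,0,40],[0,0,40]],"yaw":[0,0,0,0,0,0,0,0]}'
python3 -m handwheel '{"gripper":[0.8,0.8,0.8,0.8,0.8,0.8,0.8,0.8],"linear":[[0,50,20],[0,60,0],[-10,60,0],[-20,55,0],[-20,50,0],[0,0,0],[0,0,0],[0,0,0]],"yaw":[0,0,0,0,0,0,0,0]}'
python3 - <<'E'
from fit import *
from rig import readout
a=np.mean([viewer.read_camera("side").astype(float) for _ in range(6)],0);b=np.mean([viewer.read_camera("top").astype(float) for _ in range(6)],0)
np.save("pics/s7.npy",a);np.save("pics/t7.npy",b)
def ov(n,img,roi,k,g):
    x0,y0,w,h=roi;e=cv2.resize(np.clip((img[y0:y0+h,x0:x0+w]-10)*g,0,255).astype(np.uint8),None,fx=k,fy=k,interpolation=3);im=e.copy()
    f=lambda X:((proj(n,np.array(X)*1e-3@bedR(0).T+[.531,.102,.095])-[x0,y0]+.5)*k-.5).round().astype(int).reshape(-1,1,2)
    cv2.polylines(im,[f([[-50,-23,5],[50,-23,5],[50,23,5],[-50,23,5]])],True,(0,255,255))
    cv2.polylines(im,[f([[-33,-23,15],[33,-23,15],[33,23,15],[-33,23,15]])],True,(0,255,0))
    return np.hstack([e,im])
A=ov("side",a,(207,130,66,48),6,2.6);B=ov("top",b,(180,150,42,48),6,2.2)
c=np.zeros((A.shape[0]+B.shape[0],max(A.shape[1],B.shape[1]),3),np.uint8);c[:A.shape[0],:A.shape[1]]=A;c[A.shape[0]:,:B.shape[1]]=B
cv2.imwrite("pics/ov7.png",c);print(c.shape,readout.get_obs()["clock"])
E
```

```text
clock: 35.35
ee_pos: [0.5092, 0.1014, 0.2115]
orientation: [-3.142, -0.0, -3.137]
ft_force: [0.2, 0.2, -0.9]
grip_width: 0.0705
grasp_force: 0.0
clock: 36.35
ee_pos: [0.4599, 0.3751, 0.2299]
orientation: [-3.141, 0.0, -3.139]
ft_force: [-0.7, -0.2, 0.2]
grip_width: 0.0701
grasp_force: 0.0
(576, 792, 3) 36.95
```

View pics/ov7.png

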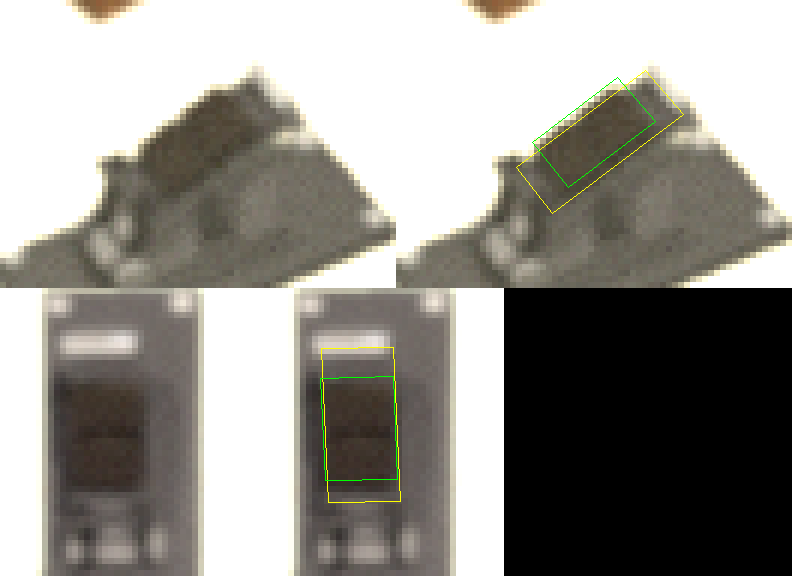

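The pad looks flat and in line inside the lip: the block is at top crop (70–143, 383–490) and the lip at y≈345. I'll get numbers for x, y and tilt.

```bash
python3 - <<'E'
from fit import *
I={"side":np.load("pics/s7.npy"),"top":np.load("pics/t7.npy")}
blk=box((-33,33),(-23,23),(5,15))
def cost(p,ns=("top","side")):
    t=p[2];R=np.array([[np.cos(t),0,-np.sin(t)],[0,1,0],[np.sin(t),0,np.cos(t)]]);r=0
    W=((blk+[50,0,0])@R.T+[p[0]-50,p[1],0])*1e-3@bedR(0).T+[.531,.102,.095]
    red={n:(I[n][...,2]-I[n][...,0]) for n in ns}
    for n in ns:
        roi={"top":(187,162,22,22),"side":(225,140,28,26)}[n]
        g=np.repeat(((red[n]*4) if n=="top" else red[n]*0+np.minimum(I[n].mean(2),70))[...,None],3,2)
        r+=resid(g,[[(proj(n,W),True)]],roi)
    return r
for ns in(("top",),("side",),("top","side")):
    best=min((minimize(lambda p:cost(p,ns),x0,method="Nelder-Mead",options=dict(initial_simplex=np.array(x0)+np.vstack([np.zeros(3),np.diag([3,3,.08])]),maxiter=200)) for x0 in([0,0,0.],[-4,0,.1])),key=lambda r:r.fun)
    print(ns,best.x.round(3),best.fun)
# lip in the new top picture
def lip(p):
    W=np.array([[50,-23,12],[50+p[2],-23,12],[50+p[2],23,12],[50,23,12]])
    W=(W*1e-3)@bedR(0).T+[p[0],p[1],.095]
    return resid(I["top"],[[(proj("top",W),False)]],(185,153,22,11))
x0=[.531,.102,6.]
r=minimize(lip,x0,method="Nelder-Mead",options=dict(initial_simplex=np.array(x0)+np.vstack([np.zeros(3),np.diag([.004,.004,3])])))
print("lip -> bed xy",r.x.round(4),r.fun)
E
```

```text
('top',) [-2.368 -0.104  0.058] 39.38153426618537
('side',) [ -4.85  -13.411   0.068] 86.7823233448476
('top', 'side') [-5.834 -0.971 -0.17 ] 132.90563251135404
lip -> bed xy [0.5319 0.1053 6.4391] 645.581637520954
```

```bash
python3 - <<'E'
from fit import *
im=np.load("pics/s7.npy");d=im[...,2]-im[...,0];x0,y0,w,h=228,140,30,27
g=im.mean(2)
print('    ',' '.join('%3d'%c for c in range(x0,x0+w)))
for j in range(h):print(y0+j,' '.join('%3d'%v for v in g[y0+j,x0:x0+w]))
R=lambda t:np.array([[np.cos(t),0,-np.sin(t)],[0,1,0],[np.sin(t),0,np.cos(t)]])
for t in(0,3,7):
    q=np.array([[0,-23,0],[100,-23,0],[17,-23,5],[83,-23,5],[17,-23,15],[83,-23,15],[17,23,15],[83,23,15],[100,23,5]])@R(np.deg2rad(t)).T+[-52,0,0]
    print(t,proj("side",q*1e-3@bedR(0).T+[.531,.102,.095]).round(1).tolist())
print("lip",proj("side",np.array([[50,-23,12],[50,23,12],[56,-23,12],[56,23,12]])*1e-3@bedR(0).T+[.531,.102,.095]).round(1).tolist())
E
```

```text
228 229 230 231 232 233 234 235 236 237 238 239 240 241 242 243 244 245 246 247 248 249 250 251 252 253 254 255 256 257
140 152 152 152 151 149 150 152 153 149 151 153 155 154 153 155 156 153 156 151 136 117 106 116 134 146 154 151 151 151 151
141 153 153 151 150 151 150 151 150 149 151 152 154 154 153 155 154 157 156 150 130 105  95  99 117 136 146 150 152 151 153
142 152 152 151 149 151 151 150 150 152 151 151 152 153 154 155 153 156 150 139 116  92  84  93 106 122 137 149 155 153 153
143 153 152 151 152 152 151 148 151 154 152 152 152 150 143 136 139 139 128 107  79  64  67  80  93 104 121 135 148 152 154
144 151 151 151 151 152 154 152 152 153 155 156 153 140 118  97  93  97  86  69  54  45  50  70  87  99 107 120 136 149 155
145 153 150 152 153 154 153 154 155 154 154 155 141 115  81  54  49  55  53  50  47  43  42  53  79  94 101 104 115 139 151
146 154 152 152 153 154 153 154 155 154 147 134 111  79  51  37  36  37  42  42  47  49  44  48  61  80  94  94  97 120 147
147 154 151 153 153 153 155 155 153 142 120  93  66  43  38  37  35  37  36  41  44  47  48  46  48  66  80  77 
[... 2177 characters left out ...]
40  40  43  45  46  50  50  53  56  55  56  53  53  51  49  51  52
166  61  43  37  41  45  47  49  50  49  49  48  46  40  41  40  40  42  46  48  56  54  55  55  55  53  52  52  52  52  52
0 [[232.6, 166.0], [254.3, 149.6], [235.8, 162.5], [250.2, 151.6], [234.8, 161.1], [249.3, 150.2], [228.8, 153.5], [243.0, 142.8], [247.6, 141.5]]
3 [[232.6, 166.0], [253.9, 148.8], [235.7, 162.5], [249.7, 151.1], [234.5, 161.1], [248.7, 149.7], [228.6, 153.5], [242.4, 142.3], [247.0, 140.8]]
7 [[232.6, 166.0], [253.1, 147.9], [235.4, 162.4], [249.0, 150.4], [234.2, 161.2], [247.8, 149.1], [228.2, 153.6], [241.6, 141.7], [246.2, 139.9]]
lip [[253.7, 147.5], [247.4, 140.1], [255.0, 146.5], [248.7, 139.2]]
```

The lower edge slope is −0.77, against −0.757 expected for a flat pad. It sits about 2 mm from the lip and is centred, and the hand is clear, so I'm handing it in.

```bash
python3 -c "
from rig import finish_job
print(finish_job())"
```

```text
the job is handed in; nothing more can be done
None
```

I loaded the shorter pad in the stand and handed the job in at about 37 s of the 54 s allowed; no verdict came back. By the last pictures it lies friction side up and flat, about 2 mm from the stop lip and centred within about 3 mm, one end under the hold-down arm (its angle wasn't measured), with the hand clear.

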